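Switch the shop-air dial to the green outlet

TASK

The big knurled dial of the air manifold stands in its middle, closed, position. With fingertips only, turn it by friction one click, so that its white line clicks into place at the green disc (never the red one), then press the yellow supply button fully in and let it come up again. Grasp and lift nothing, and leave the loose things around the manifold where they stand.

Things in the scene. Friction and masses are not known exactly. Their poses are not given: they have to be found in the camera images.
- manifold: fixed blue box 180 (x) by 220 mm (y), from -90 to 90 in x and -135 to 85 in y, top face 70 mm above the bench. Origin: on the bench, on the dial's axis; x points to the two brass outlet stubs (away from the robot at yaw 0), y to the left, z up. A round gauge (42 mm wide, 12 mm proud of the top face) sits at x 50, y -100 mm
- dial (a joint): dial angle in the manifold's frame, positive counter-clockwise from above; 0 = white line along the manifold's x. Sprung click positions at -0.6, 0, 0.6 rad; starts in the middle one; stops at -0.7, 0.7. A crest lies about 0.3 rad from the middle: past it the dial snaps into the next position, short of it it springs back. Turning takes up to about 0.07 N m
- dial_top (a point): centre of the dial's flat rubber top face (friction about 0.9), on its axis, 100 mm above the bench. The dial is a disc 96 mm wide (too wide to grasp), 26 mm thick, with a ridged rim. A fingertip pressed down on the face 35 mm from the axis with 5 to 15 N and moved along an arc about the axis takes the dial along, with some slip; so does stroking the rim
- dial_mark (a point): outer end of the white line on the dial's top face, 44 mm from the axis
- green_tag: green disc 28 mm wide, 4 mm thick, fixed on the manifold's top face 70 mm from the dial's axis, beside one of the two outer click positions (at 0.6 rad to the left or to the right of the manifold's x axis; which one changes). Origin: centre of its underside
- red_tag: red disc, otherwise like the green one, beside the other outer click position
- supply (a joint): travel of the yellow supply button in m, 0 = up, 0.006 = fully in; sprung, fully in takes 5 N
- supply_top (a point): centre of the top of the yellow round button, 32 mm wide, in a dark collar 48 mm wide whose rim is 12 mm above the manifold's top face; at x -20, y -100 mm of the manifold; the top stands 92 mm above the bench when up and is pressed straight down
- coupling: brass hose coupling, upright, 40 mm wide, 45 mm high; origin: centre of its underside
- tin: small round tin of sealant, upright, 50 mm wide, 60 mm high; origin: centre of its underside
- screwdriver: orange-handled screwdriver, 200 mm long, 26 mm thick, lying on the bench; origin: under its middle, x along it from handle to blade
- carton: small closed cardboard carton, 70 x 50 x 45 mm; origin: centre of its underside
Mind the look-alikes: they are no part of the job. What is shaped like the carton but pink is not meant.

How it is judged:
By the outcome, as a careful person would: the job done as asked, in the order asked, and still so for the second after the job is handed in, with the robot touching nothing.
It also fails if it takes over 45 s, if anything falls off the work surface, if the arm or the gripper's body presses on something with over 40 N, if the wrist force passes 120 N, or if a joint passes its speed limit or range.

ROBOT

A 6-joint arm with a two-finger parallel gripper is mounted at the origin on the work surface. World frame = base frame: x ahead of the robot, y to its left, z up, the work surface at z = 0. Lengths are in m, angles in rad, forces in N, time in s.
With the tool pointing down it reaches from about 0.375 to 0.75 m from the base axis. Payload 9 kg.
Tool frame: the origin (TCP) lies at the very end of the fingers, on their centre line; the grasp point (between the pads) lies 19 mm behind it (grip_depth is the distance from the TCP to the grasp point, in m); x points along the fingers, z is the direction in which the jaws open and shut, and the axes are right-handed (so a half turn about x gives the same grasp; the last joint's range is limited). The gripper opens to 85 mm and grips with 20 to 120 N. Pads are 22 mm wide; open, the fingers measure 114 mm over their backs; the gripper's body (76 mm by 85 mm) begins 54 mm behind the grasp point. The pads swing forward as they close: fully open they stand 13 mm farther back than shut.
Start: joints at [1.096, 0.104, 0.097, 1.564, 0, 1.353], TCP at [0.152, 0.58, 0.231] pointing down, gripper open.
Joint ranges: [-2.99, 2.99], [-0.84, 1.86], [-1.1, 1.16], [-1.84, 2.11], [-1.51, 1.56], [-3.14, 3.14]. Speed limits (rad/s): [2.22, 2.22, 2.57, 3.14, 3.14, 3.14].

INTERFACE

Orientations are given as a unit quaternion [x, y, z, w].
In Python, from workcell import * gives the robot as it stands. The module is installed in compiled form; this text tells all that it offers.
- The arm moves only by the shell command python3 -m jog 'ROWS' [FORCE]. ROWS is text: rows parted by semicolons, each of 7 numbers parted by spaces: the shift along the tool's x, y, z in units of 40 mm (1.0 is 40 mm), then the turn, a rotation vector about the tool's x, y, z in units of 6 degrees (1.0 is 6 degrees), then the gripper command: -1 is shut, 1 is fully open, values between are in proportion. In form: dx dy dz rx ry rz gripper; .... A call has 1 to 5 rows; each row shifts and turns the commanded pose from where the row before left it, along the tool's axes as they then stand; what a row does not reach is not made up. A row lasts 1/12 s, in which the tool goes at most 41.7 mm and 7.16 degrees, less where a joint would pass 70% of its speed; a pose out of reach is approached as far as the arm can. A call is refused whole if a number of a shift passes 1 or a number of a turn 1, either way. A call with a gripper value outside its range is refused whole. The fingers move at their own pace and stop on an object; FORCE is the grip in N (left out, the last holds). Time passes only in rows, so rows that do not move let the fingers close. It gives the time, the measured TCP pose, the force and the opening at its end, in the units of the state.
- sense(): the state, without advancing time (a new reading comes with each control period).
- camera(name): name is "scene" or "top"; returns the picture (384x512x3 uint8, red, green, blue); there is no depth.
- get_calibration(name): a dict with "vertical_fov" (degrees; the focal length in pixels is half the picture's height over the tangent of half this angle, whatever the lens; pixels are square), "cx", "cy" (the principal point, pixels), "R" (3x3) and "t" (3): a world point X has camera coordinates R X + t. Camera axes: x right, y down, z forward; pixel columns grow to the right and rows downward; lengths in m; the calibration is good to about 2 mm. A picture is of the moment at which its call begins. get_calibration takes no time and is no camera call.
- job_done(): hands the job in, once; it reports no verdict.
The state is a dict: "clock": time; "qpos": joint angles; "qvel": joint speeds; "joint_efforts": joint torques, N m; "position": TCP position; "orientation": TCP orientation; "force": force on the tool from outside, world axes, zero at the start; "torque": the same for the moment, N m; "width": opening from 0.0 (shut) to 1.0 (fully open).
Only numpy, scipy, OpenCV 4.12 (cv2) and the standard library are available. Lean on these libraries where they do the work, as an engineer would, in place of code of your own. Each camera call takes 0.05 s, during which the arm holds its last target.

## Working session

There is one attempt and no reset: what is moved stays moved. The work goes in short steps, Python scripts to look and compute and a shell command to move; the robot and the scene stay as the last step left them, time stands still between calls to the robot, and variables do not carry over. Pictures are saved under pics/ and viewed, and the job is handed in when it is done.

```bash
mkdir -p pics; python3 - <<'E'
from workcell import *
import cv2
for n in("scene","top"):
    im=camera(n); cv2.imwrite(f"pics/{n}0.png",im[:,:,::-1]); c=get_calibration(n); print(n,c)
print(sense())
E
```

```text
scene {'vertical_fov': 44.39590778246195, 'cx': 257.7239674063092, 'cy': 194.66480015915704, 'R': array([[-0.87487013,  0.48406698, -0.01677552],
       [ 0.37997608,  0.66444132, -0.64353392],
       [-0.30036718, -0.5693829 , -0.76523374]]), 't': array([ 0.51629196, -0.14975207,  1.35171919])}
top {'vertical_fov': 55.260776974443615, 'cx': 256.9371976124127, 'cy': 191.92960509312206, 'R': array([[-0.02469236, -0.99932549, -0.02718178],
       [-0.9937212 ,  0.02750378, -0.10845145],
       [ 0.1091259 ,  0.02433319, -0.99373006]]), 't': array([0.03468985, 0.58382225, 0.7978158 ])}
{'clock': 0.1, 'qpos': array([ 1.09629076e+00,  1.04607904e-01,  9.65513003e-02,  1.56390081e+00,
       -9.28955176e-06,  1.35308053e+00]), 'qvel': array([-0.00022391, -0.00164917,  0.0035131 ,  0.000522  , -0.00128547,
        0.00136373]), 'joint_efforts': array([ 5.71902143e-03, -5.58207858e+01,  5.04718316e+01,  1.31625443e-02,
       -2.89638656e-04,  3.12821351e-05]), 'position': array([0.15225054, 0.58005613, 0.23062098]), 'orientation': array([-0.43204063,  0.56027559,  0.43168551,  0.55953532]), 'force': array([ 0.16049364, -0.57047265,  0.85404265]), 'torque': array([-0.0020652 , -0.03248559, -0.02834279]), 'width': 0.9983692941853116}
```

View pics/scene0.png

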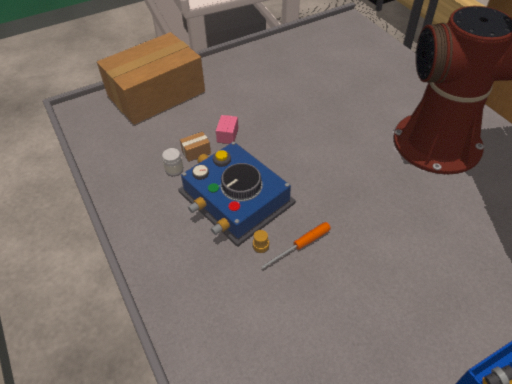

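View pics/top0.png

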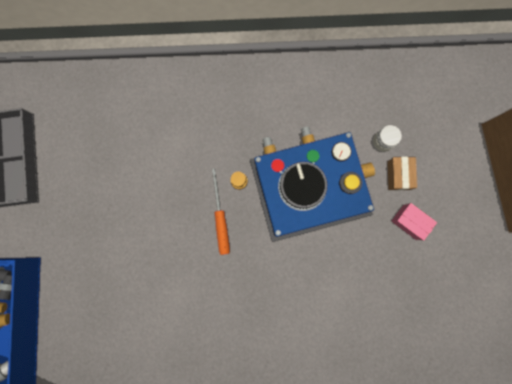

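```bash
python3 - <<'E'
import cv2
a=cv2.imread("pics/top0.png")[120:245,240:390]; cv2.imwrite("pics/topc.png",cv2.resize(a,None,fx=5,fy=4.8,interpolation=cv2.INTER_CUBIC) if 0 else cv2.resize(a,None,fx=4.8,fy=4.8,interpolation=cv2.INTER_CUBIC))
a=cv2.imread("pics/scene0.png")[140:245,165:305]; cv2.imwrite("pics/scenec.png",cv2.resize(a,None,fx=5,fy=5,interpolation=cv2.INTER_CUBIC))
E
```

```text
(no output)
```

View pics/topc.png

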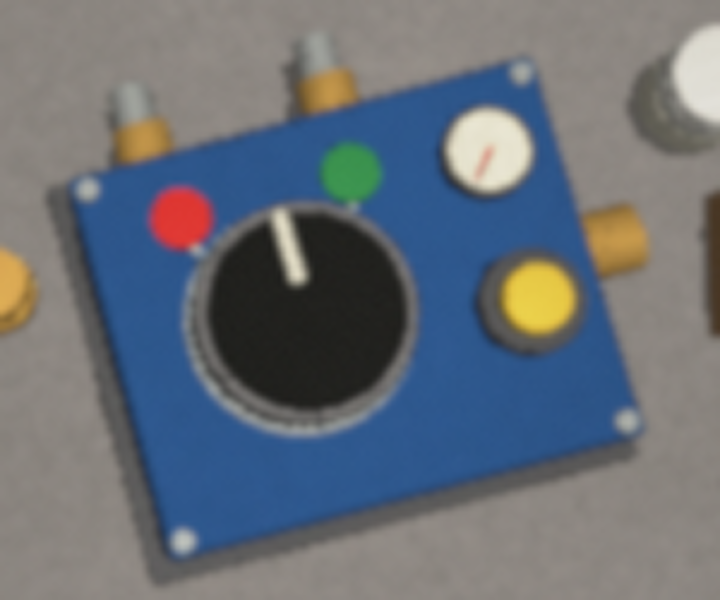

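View pics/scenec.png

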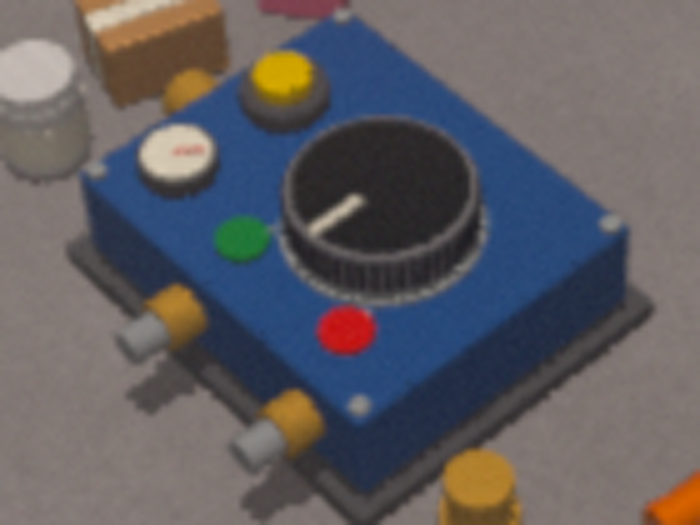

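```bash
cat > h.py <<'E'
from workcell import *
import numpy as np, cv2
from scipy.optimize import least_squares
def K(n):
    c=get_calibration(n); f=192/np.tan(np.radians(c['vertical_fov']/2))
    return np.array([[f,0,c['cx']],[0,f,c['cy']],[0,0,1]]),c['R'],c['t']
def proj(n,X):
    k,R,t=K(n); p=k@(R@np.array(X)+t); return p[:2]/p[2]
def tri(ps,pt):
    return least_squares(lambda X:np.r_[proj('scene',X)-ps,proj('top',X)-pt],[.5,-.1,.1])
def atz(n,p,z):
    k,R,t=K(n); d=R.T@np.linalg.solve(k,[*p,1]); o=-R.T@t; return o+d*(z-o[2])/d[2]
E
python3 - <<'E'
from h import *
T=lambda u:((np.array(u)+.5)/4.8-.5+[240,120]); S=lambda u:((np.array(u)+.5)/5-.5+[165,140])
P=dict(dial=((308,307),(381,186),.1),yel=((539,297),(283,75),.092),green=((351,172),(243,239),.074),red=((181,218),(347,330),.074),mark=((279,212),(313,232),.1),gauge=((487,150),(177,153),.082))
for k,(a,b,z) in P.items():
    r=tri(S(b),T(a)); print(k,r.x.round(4),r.fun.round(2),atz('top',T(a),z).round(4),atz('scene',S(b),z).round(4))
# fit pose
M=dict(dial=(0,0),yel=(-.02,-.1),green=(.07*np.cos(.6),-.07*np.sin(.6)),red=(.07*np.cos(.6),.07*np.sin(.6)),gauge=(.05,-.1),mark=(.044,0))
def res(p):
    o=[]
    c,s=np.cos(p[2]),np.sin(p[2])
    for k,(x,y) in M.items():
        X=[p[0]+c*x-s*y,p[1]+s*x+c*y,P[k][2]]
        o+=[proj('top',X)-T(P[k][0]),proj('scene',X)-S(P[k][1])]
    return np.concatenate(o)
r=least_squares(res,[.5,-.1,0]);print(r.x,r.fun.round(1))
E
```

```text
dial [ 0.5914 -0.0796  0.1018] [-0.13 -0.02 -0.06  0.09] [ 0.5919 -0.0799  0.1   ] [ 0.5905 -0.0808  0.1   ]
yel [ 0.5948 -0.1816  0.0906] [ 0.09  0.02  0.04 -0.07] [ 0.5944 -0.1811  0.092 ] [ 0.5954 -0.1805  0.092 ]
green [ 0.656  -0.1043  0.0747] [ 0.07  0.02  0.03 -0.05] [ 0.656  -0.1043  0.074 ] [ 0.6559 -0.1049  0.074 ]
red [ 0.6374 -0.0274  0.0749] [ 0.22  0.04  0.11 -0.17] [ 0.6372 -0.0271  0.074 ] [ 0.6375 -0.0284  0.074 ]
mark [ 0.6334 -0.0687  0.1025] [-0.01 -0.   -0.    0.  ] [ 0.6339 -0.0689  0.1   ] [ 0.6326 -0.0707  0.1   ]
gauge [ 0.6625 -0.1639  0.0843] [ 0.36  0.1   0.17 -0.26] [ 0.6624 -0.164   0.082 ] [ 0.6625 -0.1668  0.082 ]
[ 0.59073032 -0.07958498  0.23693983] [-0.1  0.5  0.2  0.4  0.2 -0.2  0.1 -0.3  0.1 -0.1 -0.   0.2  0.2 -0.2
  0.1  0.2  0.5 -0.2  0.2  0.5  0.2  0.2 -0.1  0.5]
```

```bash
cat >> h.py <<'E'
from scipy.spatial.transform import Rotation as Ro
D=np.array([.5910,-.0798]); yaw=.237
def to(x,y,z):
    s=sense(); R=Ro.from_quat(s['orientation']).as_matrix()
    d=np.array([x,y,z])-s['position']
    print('clk',s['clock'],'pos',s['position'].round(4),'F',s['force'].round(1),'w',round(s['width'],2))
    print('axes',R.round(3).tolist()); print('units',(R.T@d/.04).round(2))
def arc(a,r=.035): return D+r*np.array([np.cos(a),np.sin(a)])
E
python3 - <<'E'
from h import *
p=arc(np.pi+.35); print(p); to(*p,.2)
E
```

```text
[ 0.55812196 -0.09180142]
clk 0.1 pos [0.1523 0.5801 0.2306] F [ 0.2 -0.6  0.9] w 1.0
axes [[-0.001, -0.967, 0.254], [-0.001, 0.254, 0.967], [-1.0, 0.0, -0.001]]
units [  0.78 -14.08 -13.67]
```

```bash
for i in 1; do :; done
python3 -m jog '0 -.7 -.68 0 0 0 -1;0 -.7 -.68 0 0 0 -1;0 -.7 -.68 0 0 0 -1;0 -.7 -.68 0 0 0 -1;0 -.7 -.68 0 0 0 -1' 40
python3 -m jog '0 -.7 -.68 0 0 0 -1;0 -.7 -.68 0 0 0 -1;0 -.7 -.68 0 0 0 -1;0 -.7 -.68 0 0 0 -1;0 -.7 -.68 0 0 0 -1'
python3 -c "
from h import *
to(*arc(np.pi+.35),.15)"
```

```text
clock: 0.52
position: [0.2535, 0.4116, 0.2308]
orientation: [-0.432, 0.56, 0.432, 0.56]
force: [0.6, 0.2, 0.7]
width: 0.298
clock: 0.93
position: [0.3545, 0.2444, 0.2311]
orientation: [-0.432, 0.56, 0.432, 0.56]
force: [1.0, 1.2, 1.2]
width: -0.002
clk 0.9333 pos [0.3545 0.2444 0.2311] F [1.  1.2 1.2] w -0.0
axes [[0.0, -0.967, 0.254], [0.0, 0.254, 0.967], [-1.0, -0.0, 0.0]]
units [ 2.03 -7.06 -6.84]
```

```bash
python3 -m jog '0 -.7 -.68 0 0 0 -1;0 -.7 -.68 0 0 0 -1;0 -.7 -.68 0 0 0 -1;0 -.7 -.68 0 0 0 -1;0 -.7 -.68 0 0 0 -1'
python3 -m jog '.4 -.7 -.68 0 0 0 -1;.4 -.7 -.68 0 0 0 -1;.4 -.7 -.68 0 0 0 -1;.4 -.7 -.68 0 0 0 -1;.4 -.7 -.68 0 0 0 -1'
python3 -m jog '0 0 0 0 0 0 -1'
python3 -c "
from h import *
to(*arc(np.pi+.35),.11)
cv2.imwrite('pics/s1.png',camera('scene')[:,:,::-1]);cv2.imwrite('pics/t1.png',camera('top')[:,:,::-1])"
```

```text
clock: 1.35
position: [0.4555, 0.0771, 0.2311]
orientation: [-0.432, 0.56, 0.432, 0.56]
force: [0.0, 0.5, 0.7]
width: -0.001
clock: 1.77
position: [0.5551, -0.0878, 0.1511]
orientation: [-0.432, 0.56, 0.432, 0.56]
force: [1.1, 0.0, -0.1]
width: -0.001
clock: 1.85
position: [0.5548, -0.0907, 0.1469]
orientation: [-0.429, 0.562, 0.432, 0.56]
force: [-0.8, -0.2, -0.4]
width: 0.001
clk 1.85 pos [ 0.5548 -0.0907  0.1469] F [-0.8 -0.2 -0.4] w 0.0
axes [[-0.005, -0.966, 0.258], [0.001, 0.258, 0.966], [-1.0, 0.005, -0.0]]
units [ 0.92 -0.09 -0.  ]
```

```bash
python3 -m jog '.4 -.04 0 0 0 0 -1;.4 -.05 0 0 0 0 -1;0.1 0 0 0 0 0 -1;0 0 0 0 0 0 -1'
python3 -c "
from h import *
to(*arc(np.pi+.35),.1)
cv2.imwrite('pics/t2.png',cv2.resize(camera('top')[100:260,200:400],None,fx=3.5,fy=3.5)[:,:,::-1])"
```

```text
clock: 2.28
position: [0.5572, -0.0856, 0.1159]
orientation: [-0.432, 0.56, 0.433, 0.559]
force: [0.1, 0.3, -0.2]
width: -0.0
clk 2.2833 pos [ 0.5572 -0.0856  0.1159] F [ 0.1  0.3 -0.2] w -0.0
axes [[-0.001, -0.968, 0.253], [0.001, 0.253, 0.968], [-1.0, 0.001, 0.0]]
units [ 0.4  -0.06 -0.14]
```

View pics/t2.png

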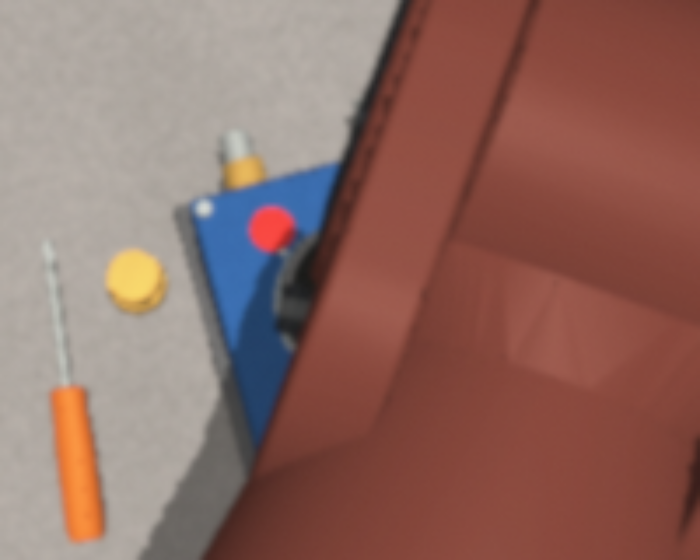

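View pics/s1.png

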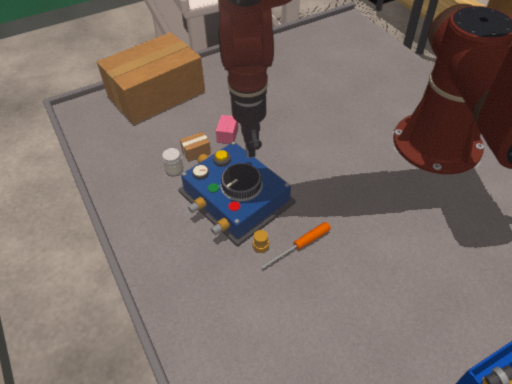

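Scene view: the fingers hang above the near side of the dial, and the white line at about (232,184) stays visible; the arm hides the dial in the top view.

```bash
python3 -m jog '.1 -.06 -.14 0 0 0 -1;.1 0 0 0 0 0 -1;0 0 0 0 0 0 -1;0 0 0 0 0 0 -1'
python3 -c "
from h import *
to(*arc(np.pi+.35),.1)"
```

```text
clock: 2.67
position: [0.5589, -0.093, 0.1084]
orientation: [-0.432, 0.56, 0.432, 0.56]
force: [0.8, -0.1, -0.3]
width: -0.002
clk 2.6667 pos [ 0.5589 -0.093   0.1084] F [ 0.8 -0.1 -0.3] w -0.0
axes [[0.0, -0.967, 0.254], [0.0, 0.254, 0.967], [-1.0, 0.0, 0.0]]
units [0.21 0.03 0.02]
```

```bash
python3 -m jog '.1 0 0 0 0 0 -1;.07 0 0 0 0 0 -1;0 0 0 0 0 0 -1'
python3 -m jog '.04 0 0 0 0 0 -1;0 0 0 0 0 0 -1'
python3 -m jog '.03 0 0 0 0 0 -1;0 0 0 0 0 0 -1'
```

```text
clock: 2.92
position: [0.5586, -0.0927, 0.1007]
orientation: [-0.432, 0.56, 0.432, 0.56]
force: [-0.3, 0.2, 0.3]
width: 0.004
clock: 3.08
position: [0.5591, -0.093, 0.1002]
orientation: [-0.432, 0.56, 0.432, 0.56]
force: [0.3, 0.1, -0.5]
width: -0.003
clock: 3.25
position: [0.5594, -0.0933, 0.1]
orientation: [-0.432, 0.56, 0.431, 0.56]
force: [-3.6, 0.1, 9.7]
width: -0.001
```

```bash
python3 -m jog '0 .075 .112 0 0 0 -1;0 .053 .118 0 0 0 -1'
python3 -m jog '0 .035 .125 0 0 0 -1;0 0 0 0 0 0 -1'
python3 -c "
from h import *
to(*arc(np.pi),.1)
cv2.imwrite('pics/s3.png',cv2.resize(camera('scene')[130:240,165:305],None,fx=5,fy=5)[:,:,::-1])"
```

```text
clock: 3.42
position: [0.5573, -0.0838, 0.1]
orientation: [-0.433, 0.56, 0.43, 0.56]
force: [0.7, -4.4, 6.5]
width: -0.001
clock: 3.58
position: [0.5572, -0.0774, 0.1]
orientation: [-0.433, 0.559, 0.431, 0.56]
force: [-0.2, 0.4, 7.0]
width: -0.001
clk 3.5833 pos [ 0.5572 -0.0774  0.1   ] F [-0.2  0.4  7. ] w -0.0
axes [[0.002, -0.967, 0.254], [-0.001, 0.254, 0.967], [-1.0, -0.003, -0.0]]
units [ 0.    0.01 -0.07]
```

View pics/s3.png

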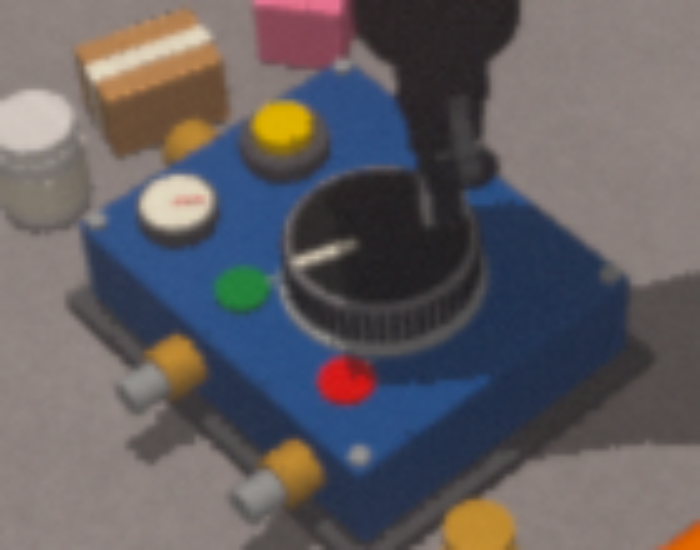

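The line has turned towards green: its outer end is at about (293,263) in the crop, around half way. I'll go on.

```bash
python3 -m jog '0.01 .018 .128 0 0 0 -1;0 0 0 0 0 0 -1'
python3 -m jog '0 -.005 .1 0 0 0 -1;0 0 0 0 0 0 -1'
python3 -c "
from h import *
to(*arc(np.pi),.1)
cv2.imwrite('pics/s4.png',cv2.resize(camera('scene')[130:240,165:305],None,fx=5,fy=5)[:,:,::-1])"
```

```text
clock: 3.8
position: [0.5582, -0.0723, 0.1]
orientation: [-0.433, 0.559, 0.431, 0.561]
force: [-0.0, 1.8, 9.0]
width: 0.001
clock: 3.97
position: [0.5594, -0.0686, 0.0999]
orientation: [-0.433, 0.559, 0.431, 0.561]
force: [-0.5, 0.1, 9.5]
width: -0.002
clk 3.9667 pos [ 0.5594 -0.0686  0.0999] F [-0.5  0.1  9.5] w -0.0
axes [[0.003, -0.967, 0.254], [-0.001, 0.254, 0.967], [-1.0, -0.003, -0.0]]
units [-0.    0.01 -0.29]
```

View pics/s4.png

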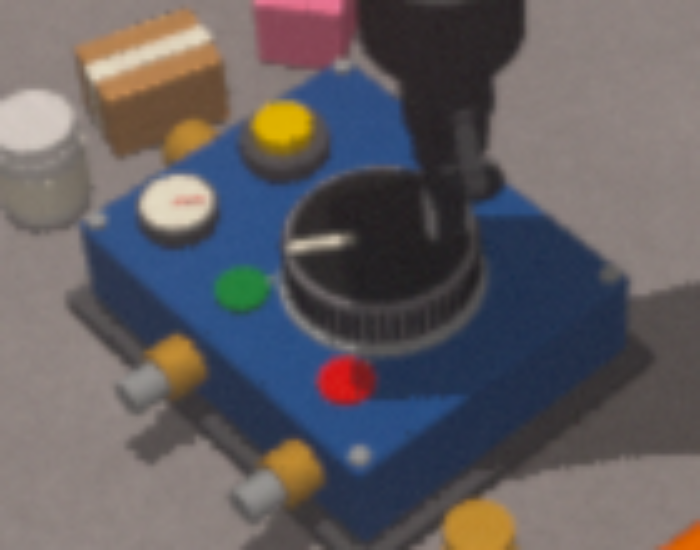

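```bash
python3 -m jog '-.3 0 0 0 0 0 -1;-.7 0 0 0 0 0 -1;0 0 0 0 0 0 -1'
python3 -c "
from h import *
to(.5948,-.1812,.105)
cv2.imwrite('pics/s5.png',cv2.resize(camera('scene')[130:240,165:305],None,fx=5,fy=5,interpolation=cv2.INTER_CUBIC)[:,:,::-1])
for a in (-.3,-.6,-.7):
    for r in (.044,.02):
        p=D+r*np.array([np.cos(yaw+a),np.sin(yaw+a)]); print(a,r,(proj('scene',[*p,.1])-[165,130])*5+2)"
```

```text
clock: 4.27
position: [0.56, -0.0692, 0.1435]
orientation: [-0.434, 0.559, 0.43, 0.561]
force: [1.9, 0.4, 0.4]
width: -0.003
clk 4.2667 pos [ 0.56   -0.0692  0.1435] F [1.9 0.4 0.4] w -0.0
axes [[0.005, -0.967, 0.254], [-0.002, 0.254, 0.967], [-1.0, -0.006, -0.0]]
units [ 0.97 -1.55 -2.49]
-0.3 0.044 [297.57434009 267.69444614]
-0.3 0.02 [343.35022478 251.2727514 ]
-0.6 0.044 [290.95310893 248.29598043]
-0.6 0.02 [340.19693292 242.52315572]
-0.7 0.044 [290.54951863 241.59331881]
-0.7 0.02 [339.95822898 239.48389898]
```

View pics/s5.png

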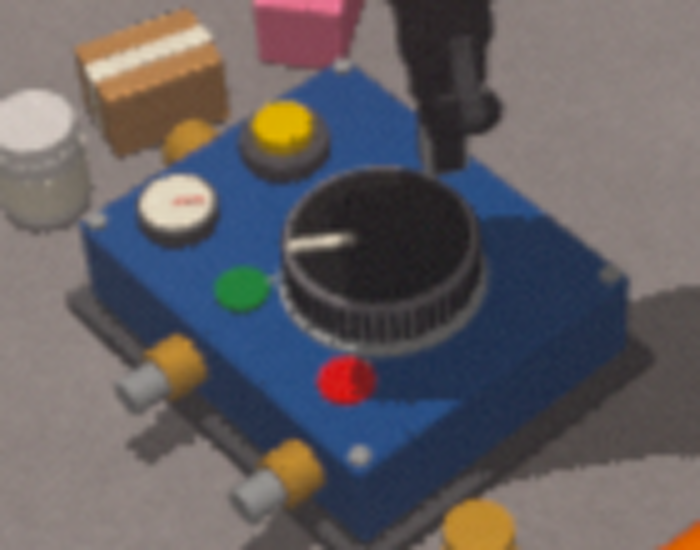

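The line's end lies at about (290,247) and its inner end at (350,240), which matches -0.6 rad (predicted (291,248)): it has clicked in at green. Now the button.

```bash
python3 -m jog '0 -.4 -.63 0 0 0 -1;0 -.4 -.63 0 0 0 -1;0 -.4 -.63 0 0 0 -1;0 -.35 -.6 0 0 0 -1;0 0 0 0 0 0 -1'
python3 -m jog '.4 0 0 0 0 0 -1;.3 0 0 0 0 0 -1;0 0 0 0 0 0 -1;0 0 0 0 0 0 -1'
python3 -c "
from h import *
to(.5948,-.1812,.092)
cv2.imwrite('pics/s6.png',cv2.resize(camera('scene')[130:240,165:305],None,fx=5,fy=5,interpolation=cv2.INTER_CUBIC)[:,:,::-1])"
```

```text
clock: 4.73
position: [0.5932, -0.1851, 0.1376]
orientation: [-0.431, 0.561, 0.431, 0.56]
force: [-0.2, 0.4, -0.9]
width: -0.001
clock: 5.07
position: [0.5918, -0.1797, 0.1091]
orientation: [-0.431, 0.56, 0.433, 0.559]
force: [0.5, -0.6, 0.4]
width: 0.0
clk 5.0667 pos [ 0.5918 -0.1797  0.1091] F [ 0.5 -0.6  0.4] w 0.0
axes [[-0.002, -0.967, 0.253], [0.001, 0.253, 0.967], [-1.0, 0.003, 0.001]]
units [ 0.43 -0.08 -0.02]
```

View pics/s6.png

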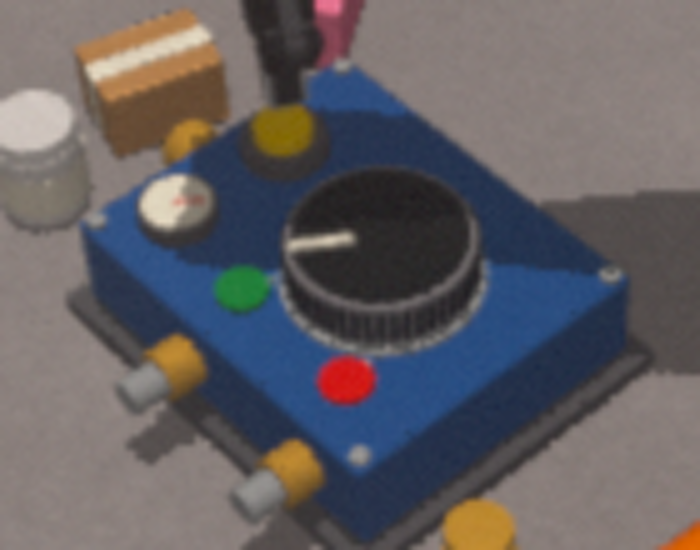

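The tip is right above the button, which is at about (283,130); the dial still reads green.

```bash
python3 -m jog '.25 -.08 -.02 0 0 0 -1;.15 0 0 0 0 0 -1;0 0 0 0 0 0 -1'
python3 -m jog '.1 0 0 0 0 0 -1;.05 0 0 0 0 0 -1;0 0 0 0 0 0 -1'
```

```text
clock: 5.37
position: [0.5951, -0.1817, 0.0926]
orientation: [-0.431, 0.56, 0.433, 0.56]
force: [0.4, 0.1, 0.5]
width: -0.001
clock: 5.62
position: [0.5958, -0.1821, 0.0883]
orientation: [-0.432, 0.56, 0.432, 0.56]
force: [-0.3, 0.7, 3.4]
width: -0.003
```

```bash
python3 -m jog '.05 0 0 0 0 0 -1;.03 0 0 0 0 0 -1;0 0 0 0 0 0 -1'
python3 -m jog '.03 0 0 0 0 0 -1;0 0 0 0 0 0 -1'
```

```text
clock: 5.87
position: [0.5959, -0.1822, 0.0861]
orientation: [-0.432, 0.56, 0.432, 0.56]
force: [-3.0, 2.4, 7.1]
width: 0.001
clock: 6.03
position: [0.5959, -0.1823, 0.0859]
orientation: [-0.432, 0.56, 0.432, 0.56]
force: [-5.9, 4.2, 15.4]
width: 0.001
```

The button is on its stop: z no longer goes down and the force jumped to 15 N. Now I'll let it up and retreat.

```bash
python3 -m jog '-.2 0 0 0 0 0 -1;-.3 0 0 0 0 0 -1;-.6 0 0 0 0 0 -1;-.6 0 0 0 0 0 -1;-.6 0 0 0 0 0 -1'
python3 -m jog '-.3 .7 .4 0 0 0 -1;-.3 .7 .4 0 0 0 -1;0 .7 .6 0 0 0 -1;0 .3 .8 0 0 0 -1;0 .3 .8 0 0 0 -1'
python3 -m jog '0 .2 .9 0 0 0 -1;0 .2 .9 0 0 0 -1;0 .2 .9 0 0 0 -1;0 .2 .9 0 0 0 -1;0 .2 .9 0 0 0 -1'
python3 -m jog '0 0 0 0 0 0 -1;0 0 0 0 0 0 -1;0 0 0 0 0 0 -1'
python3 -c "
from h import *
print(sense()['force'],sense()['clock'])
cv2.imwrite('pics/s7.png',cv2.resize(camera('scene')[110:280,150:340],None,fx=3.5,fy=3.5,interpolation=cv2.INTER_CUBIC)[:,:,::-1])
cv2.imwrite('pics/t7.png',cv2.resize(camera('top')[100:270,200:450],None,fx=3,fy=3,interpolation=cv2.INTER_CUBIC)[:,:,::-1])"
```

```text
clock: 6.45
position: [0.5954, -0.1822, 0.1771]
orientation: [-0.432, 0.56, 0.432, 0.56]
force: [1.0, -0.6, -0.1]
width: -0.0
clock: 6.87
position: [0.5209, -0.038, 0.2009]
orientation: [-0.432, 0.56, 0.431, 0.561]
force: [0.8, 0.1, 0.8]
width: 0.001
clock: 7.28
position: [0.5285, 0.1473, 0.2006]
orientation: [-0.432, 0.56, 0.432, 0.56]
force: [0.3, -0.1, 0.4]
width: 0.003
clock: 7.53
position: [0.5287, 0.1453, 0.2001]
orientation: [-0.432, 0.56, 0.432, 0.56]
force: [-0.0, -0.7, 0.3]
width: 0.0
[-0.04943795 -0.70101202  0.32402263] 7.5333
```

View pics/s7.png

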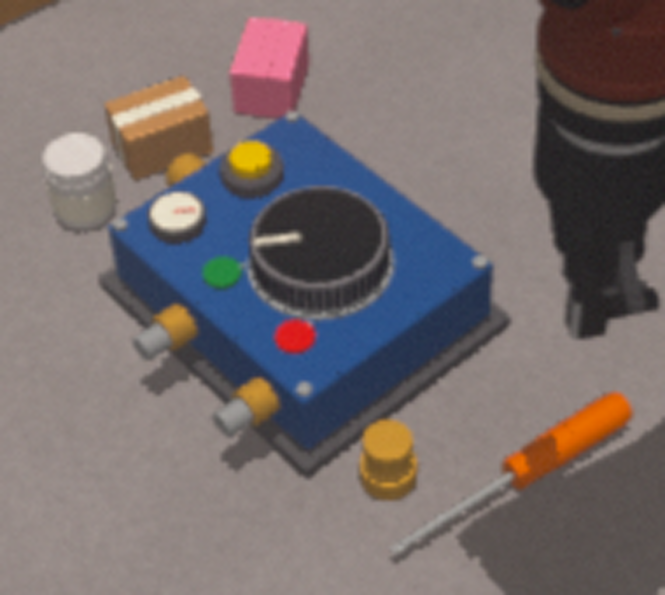

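View pics/t7.png

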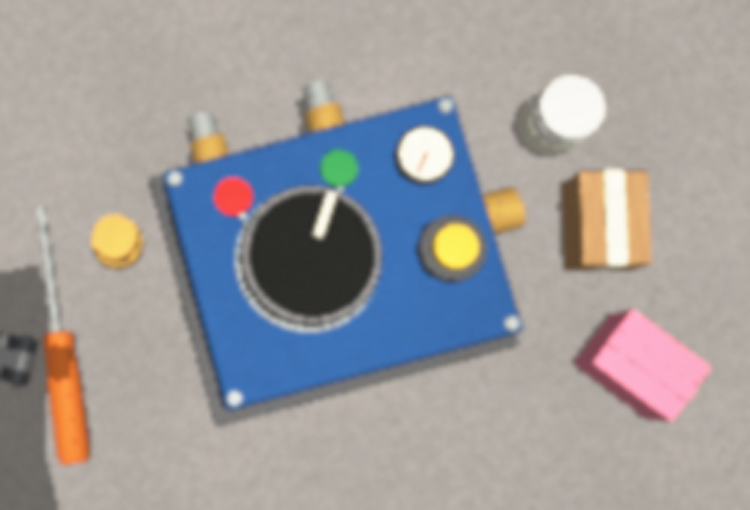

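In the top crop the line's end (333,192) points at the green disc (339,168). The button is up, the robot is clear, and nothing loose looks moved.

```bash
python3 -c "
from workcell import *
print(job_done())"
```

```text
the job is handed in; nothing more can be done
None
```

I turned the dial one click to the green disc, pressed the yellow supply button fully in and let it come up again, then handed the job in at about 7.6 s of the 45 s allowed.

- **Dial:** I pressed the shut fingertips on the rubber face with about 7–10 N and stroked a clockwise arc. After I lifted off, the white line's end was within about a pixel of where -0.6 rad should put it. The last top view shows it pointing at the green disc.
- **Button:** The tip went down from 92 mm to 86 mm, where it met the stop and the force rose to 15 N. It was then released, and both final pictures show it standing up.
- **Surroundings:** The last pictures show no loose thing visibly moved, and the robot touching nothing. I judged this by eye and did not measure those things' positions.

No check failed or disagreed. During the dial stroke the arm hid the dial in the top view, so I followed it in the scene view only.

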